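# Hold down the recessed reset of a press controller

### The job

The assembly press has tripped: first pull the service tray of the grey control unit out to its stop, then take the reset stylus from its stand, put its thin end down through the round hole in the tray's cover and press the recessed button all the way down. Finish with the stylus still in the gripper, holding the button down with the tray fully out, and leave the bin and the loose parts beside it where they are.

Things in the scene. Friction and masses are not known exactly. Their poses are not given: they have to be found in the camera images.
- unit: grey painted sheet-metal control unit fixed to the bench, 220 deep (its x) x 180 wide (its y) x 100 high; origin at the centre of its underside; its front with the tray faces its own -x. Its position and yaw vary
- tray (a joint): how far the service tray is pulled out of the unit, in m: 0 closed, 0.100 at its stop; it slides towards the unit's -x, with about 2 N of friction, and stays where it is left. It may start up to 0.020 open. The aluminium front panel is 168 wide, its upper edge 91 above the bench, 9 below the unit's top
- tray_handle (a point): centre of the tray's straight dark steel handle bar, 10 x 10 in section, 98 long along the unit's y, 65 above the bench; axes as the unit's. Behind it is a gap of 40 to the front panel; two arms, 90 apart between centres and 8 wide, join it to the panel, at the same height. The bar can be gripped from above across the unit's x
- aperture (a point): centre, on the upper face, of the round 16 mm hole in the tray's flat aluminium cover (6 thick, upper face 70 above the bench), 50 behind the back of the front panel and 101 behind tray_handle along the unit's x; z up. It moves with the tray and is hidden under the unit's top while the tray is closed
- reset_button (a joint): how far the round 13 mm grey button under the hole is pressed, in m: 0 up, 0.005 fully down. At rest its top lies 12 below the cover's upper face, coaxial with the hole. It springs back: 1.5 N to start, 4 N fully down
- stylus: reset stylus, 125 long, about 60 g: a steel rod 8 in diameter for the first 60 from the tip, then a steel collar 24 in diameter and 5 thick, then a round black handle 16 in diameter and 60 long. Origin at the tip of the rod, its z along the axis towards the handle. It starts upright in the stand, collar on the stand's top, tip 10 and handle 75 to 135 above the bench
- stylus_tip (a point): the tip of the stylus's rod (same point as the origin of the stylus); z towards the handle
- stand: dark steel block, 60 x 60 x 70 high, fixed to the bench, with an 11 mm upright hole in the middle of its top for the stylus; origin at the centre of its underside. It stands to the left or to the right of the control unit's tray
- bin: bystander: open blue plastic bin, 160 (x) x 100 (y) x 75 high, loose, origin at the centre of its underside; on the other side from the stand
- plunger: bystander: loose black plastic part, a round flanged plug 54 across and 36 high; origin at the centre of its underside
- bush: bystander: loose steel bush, a ring 50 across and 22 high; origin at the centre of its underside

How it is judged:
By the outcome, as a careful person would: the job done as asked, in the order asked, and still so for the second after the job is handed in, while the arm keeps its last pose, push and grip.
It also fails if it takes over 56 s, if anything falls off the work surface, if the arm or the gripper's body presses on something with over 40 N, if the wrist force passes 120 N, or if a joint passes its speed limit or range.

### The arm

A 7-joint arm with a two-finger parallel gripper is mounted at the origin on the work surface. World frame = base frame: x ahead of the robot, y to its left, z up, the work surface at z = 0. Lengths are in m, angles in rad, forces in N, time in s.
With the tool pointing down it reaches from about 0.4 to 0.85 m from the base axis. Payload 10.4 kg.
Tool frame: the origin (TCP) lies on the centre line of the jaws, within the pads' length; the fingertips stand 22 mm ahead of it and the grasp point (between the pads) lies 3 mm ahead of it; z points along the fingers, y is the line along which they close (so a half turn about z gives the same grasp; the last joint's range is limited). The gripper opens to 87 mm and grips with 3 to 60 N. Pads are 19 mm wide; open, the fingers measure 117 mm over their backs; the gripper's body (75 mm by 190 mm) begins 51 mm behind the grasp point.
Start: joints at [1.232, 0.332, -0.065, 1.46, 0.022, 1.35, -0.088], TCP at [0.194, -0.594, 0.245] pointing down, gripper open.
Joint ranges: [-2.6, 2.6], [-0.5, 2.12], [-1.47, 1.34], [0.16, 2.42], [-1.27, 4.41], [0.06, 2.06], [-2.6, 2.6]. Speed limits (rad/s): [2.22, 2.22, 2.79, 2.79, 3.14, 3.14, 3.14].

### API

Orientations are given as a unit quaternion [x, y, z, w].
In Python, from bench import r, optics gives the robot as it stands (r), with the cameras (optics).
- The arm moves only by the shell command python3 jog.py FILE [FORCE], which reads ROWS from the file FILE. ROWS is a JSON list of rows, 1 to 12 of them, each of 5 numbers: dx, dy, dz in units of 25 mm, then a turn about the tool's z in units of 0.2 rad, then the finger opening in m; each row is the pose to reach, as a shift and turn from the pose commanded when the command began, along the tool's axes at that moment; what a row does not reach only later rows make up. A row lasts 1/10 s, in which the tool goes at most 0.05 m and 0.15 rad, less where a joint would pass 70% of its speed; a pose out of reach is approached as far as the arm can. The fingers move at their own pace and stop on an object; FORCE is the grip in N (left out, the last holds). Time passes only in rows, so rows that do not move let the fingers close. It prints the time, the measured TCP pose, the force, the opening and the grip force at its end. Input that does not fit is refused with a message, and nothing moves.
- r.read_state(): the state, without advancing time (a new reading comes with each control period).
- optics.camera(name): name is "scene" or "top" or "wrist"; returns a dict with "img" (480x640x3 uint8, red, green, blue), "fx", "fy", "cx", "cy" (pixels), "k1" (the pictures are not rectified: a ray, as slopes to the right and down, at radius r is drawn at 1 + k1 r^2 times it, then the intrinsics apply), "pose" (4x4, takes a point from camera to world coordinates). Camera axes: x right, y down, z forward; pixel columns grow to the right and rows downward; lengths in m; the calibration is good to about 2 mm. A picture is of the moment at which its call begins. There is no depth.
- r.close_job(): hands the job in; it is judged then, once.
The state is a dict: "time": time; "joint_positions": joint angles; "joint_vel": joint speeds; "joint_torque": joint torques, N m; "ee_pos": TCP position; "eef_rot": TCP orientation; "ft_force": force on the tool from outside, world axes, zero at the start; "torque": the same for the moment, N m; "width": finger opening in m; "grip_force": force on a finger pad.
Only numpy, scipy, OpenCV 4.12 (cv2) and the standard library are available. Lean on these libraries where they do the work, as an engineer would, in place of code of your own. Each camera call takes 0.05 s, during which the arm holds its last target. There are 200 camera calls.

## Working session

There is one attempt and no reset: what is moved stays moved. The work goes in short steps, Python scripts to look and compute and a shell command to move; the robot and the scene stay as the last step left them, time stands still between calls to the robot, and variables do not carry over. Pictures are saved under pics/ and viewed, at most 10 in all, crops included, and the job is handed in when it is done.

```bash
ls; mkdir -p pics
python3 - <<'E'
from bench import r, optics
import cv2,numpy as np
for n in ("top","scene"):
    c=optics.camera(n); cv2.imwrite(f"pics/{n}0.png",c["img"][:,:,::-1]); np.savez(f"{n}0.npz",**c)
    print(n,c["fx"],c["cx"],c["cy"],c["k1"],np.round(c["pose"],3).tolist())
s=r.read_state();print(s["time"],s["ee_pos"],s["eef_rot"],s["width"])
E
```

```text
bench.py
jog.py
pics
top 532.0927057650555 321.45784174603176 236.30362902250658 -0.0909309358138534 [[-0.026, -0.989, 0.147, 0.459], [-1.0, 0.027, 0.01, -0.002], [-0.014, -0.147, -0.989, 1.122], [0.0, 0.0, 0.0, 1.0]]
scene 440.59673287815406 314.52700556948474 239.76228501705296 0.026019613978917135 [[0.178, 0.698, -0.694, 1.193], [0.984, -0.112, 0.139, -0.093], [0.019, -0.707, -0.707, 0.683], [0.0, 0.0, 0.0, 1.0]]
0.1 [ 0.19403581 -0.59379491  0.2438427 ] [ 9.87558289e-01  1.57252158e-01 -1.14334508e-04 -6.08709597e-04] 0.08718282652344342
```

View pics/top0.png

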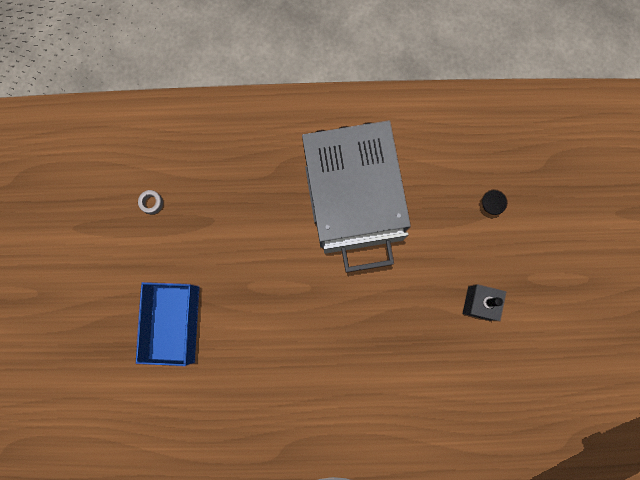

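View pics/scene0.png

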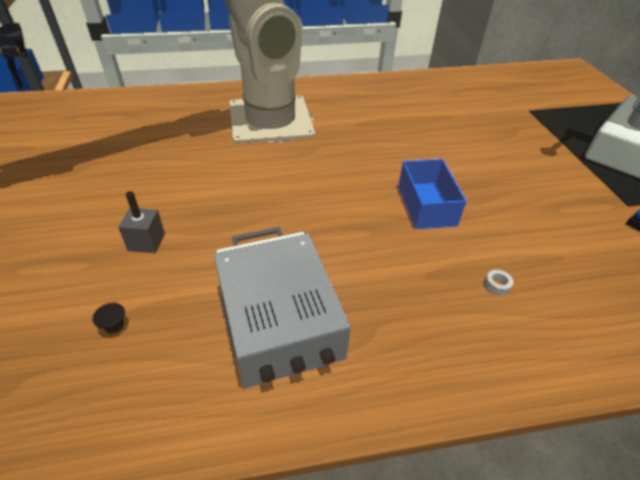

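The top view shows the unit with corners near (303,133), (390,122), (409,228) and (320,241). The handle bar runs from about (345,268) to (393,263). The stand and stylus are near (487,302), with the bin and bush on the left and the plunger at (494,203). The scene view agrees, with the stylus upright in the stand.

```bash
cat > h.py <<'E'
import cv2,numpy as np
from scipy.spatial.transform import Rotation as R
def cast(c,uv,z):
    K=np.array([[c["fx"],0,c["cx"]],[0,c["fy"],c["cy"]],[0,0,1.]])
    n=cv2.undistortPoints(np.float64(uv).reshape(-1,1,2),K,np.array([float(c["k1"]),0,0,0]))[:,0]
    P=np.asarray(c["pose"]); d=np.c_[n,np.ones(len(n))]@P[:3,:3].T; o=P[:3,3]
    return o+d*((z-o[2])/d[:,2])[:,None]
def blob(m,x0,y0,x1,y1):
    k=np.zeros(m.shape,np.uint8);k[y0:y1,x0:x1]=m[y0:y1,x0:x1];
    cs=cv2.findContours(k,cv2.RETR_EXTERNAL,cv2.CHAIN_APPROX_NONE)[0]
    return max(cs,key=cv2.contourArea)
E
python3 - <<'E'
import numpy as np,cv2
from h import *
c=dict(np.load("top0.npz")); im=c["img"]
hsv=cv2.cvtColor(im,cv2.COLOR_RGB2HSV); np.set_printoptions(precision=4,suppress=True)
g=cv2.cvtColor(im,cv2.COLOR_RGB2GRAY)
cor=cv2.cornerSubPix(g,np.float32([[303,133],[390,122],[409,228],[320,241]]).reshape(-1,1,2),(4,4),(-1,-1),(3,30,.01))[:,0]
p=cast(c,cor,.1);print(cor,p,np.linalg.norm(p-np.roll(p,-1,0),axis=1))
print("unit yaw", [np.arctan2(*(p[i]-p[j])[1::-1]) for i,j in((0,3),(1,2))])
low=((hsv[:,:,1]<90)).astype(np.uint8)
b=blob(low,325,251,410,285);r=cv2.minAreaRect(b);print("handle blob",r,cv2.boundingRect(b)) 
# bar: bottom-most 8 low-sat pixels of each column
pts=[]
for u in range(350,390):
    v=np.where(low[250:290,u])[0]+250
    if len(v): pts.append([u,v.min(),v.max()])
print(np.array(pts)[::6])
for n,(lo,hi) in dict(collar=(130,256),dark=(0,45)).items():
    m=(low*((g>=lo)&(g<hi))).astype(np.uint8)
    b=blob(m,460,280,510,325);print(n,cv2.minEnclosingCircle(b),cv2.boundingRect(b),cv2.contourArea(b))
z=cv2.resize(im[275:330,455:515],None,fx=7,fy=7,interpolation=0)
z2=cv2.resize(im[225:285,320:420],None,fx=6,fy=6,interpolation=0)
o=np.zeros((385+360,600,3),np.uint8);o[:385,:420]=z;o[385:]=z2
cv2.imwrite("pics/crop.png",cv2.resize(o,(480,596))[:,:,::-1])
E
```

```text
[[302.1086 133.3827]
 [389.2343 120.6484]
 [409.9792 226.2538]
 [320.     241.    ]] [[ 0.821   0.0414  0.1   ]
 [ 0.8429 -0.1346  0.1   ]
 [ 0.6262 -0.1648  0.1   ]
 [ 0.6021  0.011   0.1   ]] [0.1773 0.2187 0.1775 0.221 ]
unit yaw [np.float64(0.13795230390952617), np.float64(0.13888531447074587)]
handle blob ((367.5, 261.0), (20.0, 51.0), 90.0) (342, 251, 52, 21)
[[350 267 271]
 [356 266 270]
 [362 265 269]
 [368 264 268]
 [374 263 267]
 [380 262 266]
 [386 261 265]]
collar ((488.7727355957031, 301.8636474609375), 5.837077617645264) (483, 297, 10, 11) 17.0
dark ((479.5, 303.5), 20.11228370666504) (463, 285, 30, 36) 212.0
```

View pics/crop.png

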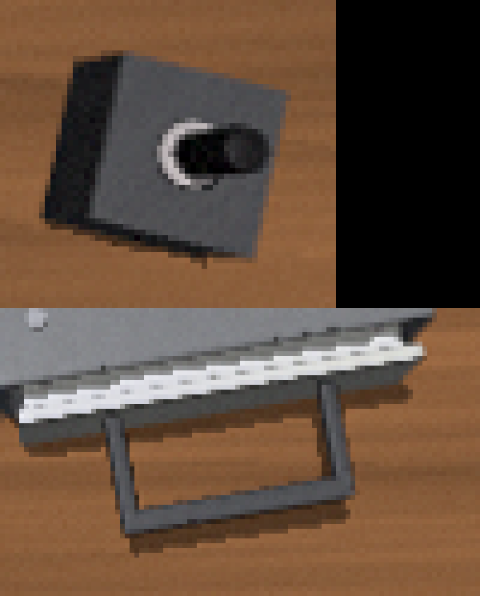

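The crop shows the stylus upright, with its collar at about (489.5,302.3) and handle top at about (498.6,301.2). The bar is centred near (369.5,265.5) and the tray is slightly open.

Run:
```python
from h import *
from bench import r, optics
c=dict(np.load("top0.npz"));np.set_printoptions(precision=4,suppress=True)
print("collar",cast(c,[[489.3,302.0]],.075),"htop",cast(c,[[498.3,301]],.135))
e=cast(c,[[345.8,269],[392.7,261.4]],.069);print("bar",e,e.mean(0),np.linalg.norm(e[0]-e[1]),np.arctan2(e[0]-e[1],1))
d=e[0]-e[1];print("yaw",np.arctan2(-d[0],d[1]))
s=r.read_state();M=R.from_quat(s["eef_rot"]);print(M.as_matrix())
for n,p in dict(bar=e.mean(0)).items(): print(n,M.inv().apply(p-s["ee_pos"]))
```

```text
collar [[ 0.4754 -0.3181  0.075 ]] htop [[ 0.4757 -0.3171  0.135 ]]
bar [[ 0.549  -0.0383  0.069 ]
 [ 0.5616 -0.1319  0.069 ]] [ 0.5553 -0.0851  0.069 ] 0.09443943325052097 [-0.0125  0.0933  0.    ]
yaw 0.13300515809163982
[[ 0.9505  0.3106 -0.0004]
 [ 0.3106 -0.9505  0.0012]
 [-0.     -0.0012 -1.    ]]
bar [ 0.5014 -0.3711  0.1753]
```

The manual's scale: shifts go in units of 25 mm and turns go in units of 0.2 rad. Converting my numbers, 0.501 m is 20.04, -0.371 m is -14.84, -1.392 rad is -6.96.

```bash
echo '[[20.04, -14.84, 0, -6.96, 0.045], [20.04, -14.84, 0, -6.96, 0.045], [20.04, -14.84, 0, -6.96, 0.045], [20.04, -14.84, 0, -6.96, 0.045], [20.04, -14.84, 0, -6.96, 0.045], [20.04, -14.84, 0, -6.96, 0.045], [20.04, -14.84, 0, -6.96, 0.045], [20.04, -14.84, 0, -6.96, 0.045], [20.04, -14.84, 0, -6.96, 0.045], [20.04, -14.84, 0, -6.96, 0.045], [20.04, -14.84, 0, -6.96, 0.045], [20.04, -14.84, 0, -6.96, 0.045]]' > path.dat && python3 jog.py path.dat 20
cat > st.py <<'E'
from h import *; from bench import r, optics; import sys
np.set_printoptions(precision=4,suppress=True)
s=r.read_state();M=R.from_quat(s["eef_rot"]);m=M.as_matrix()
print("t",s["time"],"p",s["ee_pos"],"ytool",m[:,1],"yawY",np.arctan2(m[1,1],m[0,1]),"z",m[:,2],"F",s["ft_force"],"w",s["width"],"J",np.array(s["joint_positions"]))
if len(sys.argv)>3:
    p=np.array(sys.argv[1:4],float);print("shift",M.inv().apply(p-s["ee_pos"]))
E
python3 st.py .5553 -.0851 .068
```

```text
time: 1.3
ee_pos: [0.5422, -0.1033, 0.2445]
eef_rot: [0.657, 0.754, -0.0, 0.0]
ft_force: [1.1, -1.4, 0.0]
width: 0.0451
grip_force: 0.0
t 1.3 p [ 0.5422 -0.1033  0.2445] ytool [ 0.9907  0.1362 -0.0001] yawY 0.13663888369504099 z [-0.0001 -0.0003 -1.    ] F [ 1.1059 -1.3985  0.0112] w 0.04511126772027772 J [ 0.6417  0.2261 -0.6173  1.6307  0.1344  1.3277  0.1406]
shift [0.0163 0.0155 0.1765]
```

Converted, 0.176 m is 7.04, 0.175 m is 7.

```bash
echo '[[0.64, 0.62, 1.6, 0, 0.045], [0.64, 0.62, 3.2, 0, 0.045], [0.64, 0.62, 4.4, 0, 0.045], [0.64, 0.62, 5.6, 0, 0.045], [0.64, 0.62, 6.4, 0, 0.045], [0.64, 0.62, 7, 0, 0.045], [0.64, 0.62, 7.04, 0, 0.045], [0.64, 0.62, 7.04, 0, 0.0], [0.64, 0.62, 7.04, 0, 0.0], [0.64, 0.62, 7.04, 0, 0.0], [0.64, 0.62, 7.04, 0, 0.0], [0.64, 0.62, 7.04, 0, 0.0]]' > path.dat && python3 jog.py path.dat 20; python3 st.py
```

```text
time: 2.5
ee_pos: [0.555, -0.0871, 0.069]
eef_rot: [0.657, 0.754, 0.0, 0.0]
ft_force: [-0.4, -0.3, 0.4]
width: 0.0131
grip_force: 0.5
t 2.5 p [ 0.555  -0.0871  0.069 ] ytool [0.9906 0.1365 0.0007] yawY 0.13693519157313377 z [ 0.0007 -0.0004 -1.    ] F [-0.3597 -0.2758  0.4116] w 0.01311464899535512 J [ 0.5629  0.4253 -0.5854  1.7927  0.2739  1.0046  0.0071]
```

Converted, -0.005 m is -0.2, -0.077 m is -3.08.

```bash
echo '[[0, 0, 0, 0, 0], [0, 0, 0, 0, 0], [0, -0.2, 0, 0, 0], [0, -0.6, 0, 0, 0], [0, -1.08, 0, 0, 0], [0, -1.6, 0, 0, 0], [0, -2.12, 0, 0, 0], [0, -2.56, 0, 0, 0], [0, -2.88, 0, 0, 0], [0, -3.08, 0, 0, 0], [0, -3.08, 0, 0, 0]]' > path.dat && python3 jog.py path.dat 30; python3 st.py
```

```text
time: 3.6
ee_pos: [0.4776, -0.0978, 0.0688]
eef_rot: [0.657, 0.754, -0.001, -0.0]
ft_force: [-2.4, -1.5, 7.5]
width: 0.0096
grip_force: 30.0
t 3.6 p [ 0.4776 -0.0978  0.0688] ytool [ 0.9907  0.1362 -0.001 ] yawY 0.13661921612193995 z [-0.0009 -0.0007 -1.    ] F [-2.422  -1.5087  7.5184] w 0.009602760655529691 J [ 0.664   0.2765 -0.6133  1.9787  0.196   0.9449  0.0894]
```

Converted, -0.006 m is -0.24, -0.003 m is -0.12.

```bash
echo '[[0, -0.12, 0, 0, 0], [0, -0.24, 0, 0, 0], [0, -0.24, 0, 0, 0]]' > path.dat && python3 jog.py path.dat|grep -E "ee_pos|ft_"; echo '[[0, -0.12, 0, 0, 0], [0, -0.24, 0, 0, 0], [0, -0.24, 0, 0, 0]]' > path.dat && python3 jog.py path.dat|grep -E "ee_pos|ft_";echo '[[0, -0.12, 0, 0, 0], [0, -0.12, 0, 0, 0], [0, -0.12, 0, 0, 0]]' > path.dat && python3 jog.py path.dat|grep -E "ee_pos|ft_"
```

```text
ee_pos: [0.4723, -0.0986, 0.0688]
ft_force: [0.3, -1.8, 7.4]
ee_pos: [0.4663, -0.0994, 0.0687]
ft_force: [-0.2, -2.1, 7.0]
ee_pos: [0.4633, -0.0998, 0.0687]
ft_force: [-0.3, -2.7, 7.9]
```

```bash
for i in 1; do echo '[[0, -0.08, 0, 0, 0], [0, -0.12, 0, 0, 0], [0, -0.12, 0, 0, 0]]' > path.dat && python3 jog.py path.dat|grep -E "ee_pos|ft_"; done;  echo '[[0, -0.08, 0, 0, 0], [0, -0.12, 0, 0, 0], [0, -0.12, 0, 0, 0]]' > path.dat && python3 jog.py path.dat|grep -E "ee_pos|ft_"; echo '[[0, -0.08, 0, 0, 0], [0, -0.08, 0, 0, 0], [0, -0.08, 0, 0, 0]]' > path.dat && python3 jog.py path.dat|grep -E "ee_pos|ft_"
```

```text
ee_pos: [0.4631, -0.0998, 0.0688]
ft_force: [16.9, -2.0, -9.0]
ee_pos: [0.463, -0.0998, 0.069]
ft_force: [34.9, -0.8, -28.5]
ee_pos: [0.4629, -0.0998, 0.0691]
ft_force: [45.6, -2.5, -40.5]
```

Converted, 0.0075 m is 0.3, 0.004 m is 0.16.

```bash
echo '[[0, 0.16, 0, 0, 0], [0, 0.3, 0, 0, 0], [0, 0.3, 0, 0, 0]]' > path.dat && python3 jog.py path.dat; echo '[[0, 0, 0, 0, 0.03], [0, 0, 0, 0, 0.04], [0, 0, 0, 0, 0.045], [0, 0, 0, 0, 0.045], [0, 0, -0.8, 0, 0.045], [0, 0, -2.4, 0, 0.045], [0, 0, -4.4, 0, 0.045], [0, 0, -6, 0, 0.045], [0, 0, -7.6, 0, 0.045], [0, 0, -8, 0, 0.045]]' > path.dat && python3 jog.py path.dat
python3 - <<'E'
from bench import r, optics
import cv2,numpy as np
for n in ("top","wrist"):
    c=optics.camera(n); cv2.imwrite(f"pics/{n}1.png",c["img"][:,:,::-1]); np.savez(f"{n}1.npz",**c)
E
python3 st.py
```

```text
time: 5.7
ee_pos: [0.4636, -0.0997, 0.0688]
eef_rot: [0.657, 0.754, 0.0, 0.0]
ft_force: [0.9, -2.4, 6.5]
width: 0.0096
grip_force: 30.0
time: 6.7
ee_pos: [0.4644, -0.0996, 0.2727]
eef_rot: [0.657, 0.754, 0.001, 0.003]
ft_force: [0.7, 0.2, -0.6]
width: 0.0451
grip_force: 0.0
t 6.8 p [ 0.4637 -0.0997  0.2698] ytool [0.9907 0.1364 0.0023] yawY 0.13682278770920028 z [ 0.0025 -0.0011 -1.    ] F [-0.0571 -0.0961 -0.5356] w 0.044916459706866314 J [ 0.7497  0.0165 -0.6331  1.7773  0.0109  1.3484  0.2511]
```

View pics/wrist1.png

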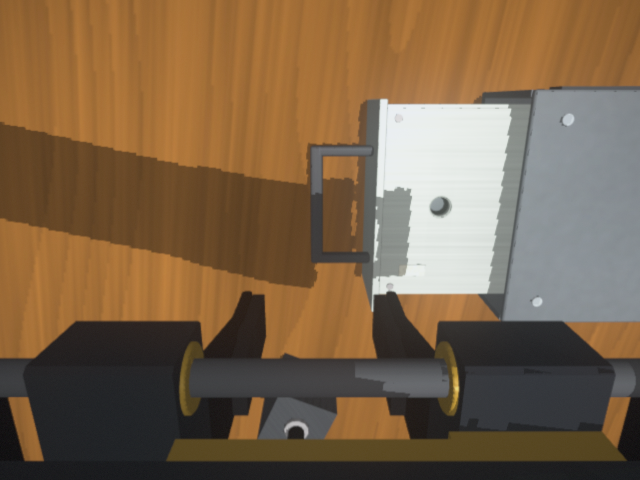

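The wrist view shows the tray out, with the cover hole at (440,206) and the handle bar spanning (317,148) to (317,260). The stand is at (297,430).

Run:
```python
from h import *
np.set_printoptions(precision=4,suppress=True)
w=dict(np.load("wrist1.npz"));t=dict(np.load("top1.npz"))
for n,c,box in(("wrist",w,(425,190,457,224)),("top",t,(330,235,420,290))):
    g=cv2.cvtColor(c["img"],cv2.COLOR_RGB2GRAY);x0,y0,x1,y1=box
    if n=="wrist":
        m=(g<150).astype(np.uint8);b=blob(m,*box);ctr,rad=cv2.minEnclosingCircle(b);print(n,ctr,rad,cv2.boundingRect(b),cast(c,[ctr],.07))
    else: pt=cv2.resize(c["img"][230:330,310:430],None,fx=6,fy=6,interpolation=0);cv2.imwrite("pics/top1c.png",pt[:,:,::-1])
e=cast(w,[[317,148],[317,262]],.07);print("bar",e,e.mean(0))
# plane: corrected wrist collar check
print("stylus collar wrist",cast(w,[[296.5,430]],.075))
```

```text
wrist (439.5, 206.0) 9.861641883850098 (431, 197, 19, 19) [[ 0.5629 -0.0826  0.07  ]]
bar [[ 0.4576 -0.0502  0.07  ]
 [ 0.4705 -0.1445  0.07  ]] [ 0.464  -0.0973  0.07  ]
stylus collar wrist [[ 0.4741 -0.3161  0.075 ]]
```

View pics/top1c.png

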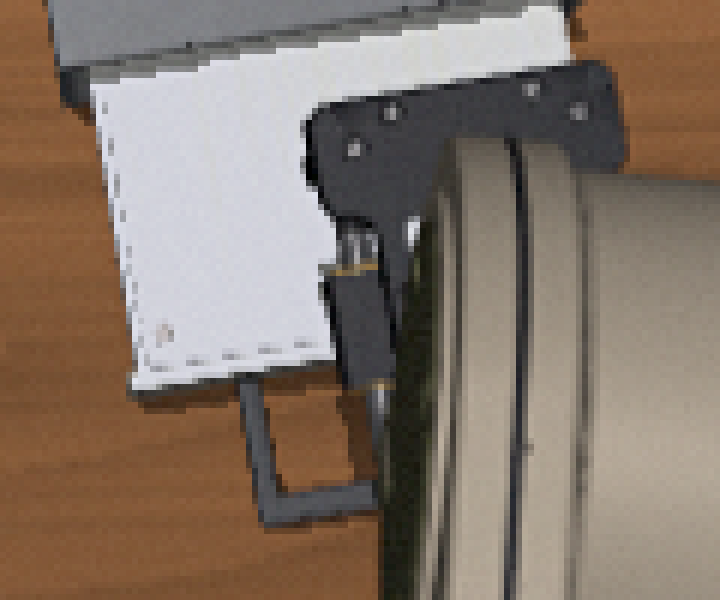

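The top crop shows the arm hiding the hole, so I'll take the wrist value for now, about (0.563,-0.083). Next I move over the stylus.

```bash
python3 st.py .475 -.317 .25 | tail -1; echo '[[8.52, -0.72, 0, 0, 0.06], [8.52, -0.72, 0, 0, 0.06], [8.52, -0.72, 0, 0, 0.06], [8.52, -0.72, 0, 0, 0.06], [8.52, -0.72, 0.4, 0, 0.06], [8.52, -0.72, 0.4, 0, 0.06], [8.52, -0.72, 0.4, 0, 0.06]]' > path.dat && python3 jog.py path.dat
python3 - <<'E'
from bench import r, optics
import cv2,numpy as np
o=[]
for n in ("top","wrist"):
    c=optics.camera(n); np.savez(f"{n}2.npz",**c); o.append(c["img"])
o[0]=cv2.resize(o[0][200:330,300:520],(660,390),interpolation=0)
cv2.imwrite("pics/both2.png",cv2.resize(np.vstack([o[0],np.pad(cv2.resize(o[1],(520,390)),((0,0),(0,140),(0,0)))]),None,fx=.76,fy=.76)[:,:,::-1])
E
python3 st.py .475 -.317 .108
```

```text
shift [-0.2168 -0.0185  0.0201]
time: 7.5
ee_pos: [0.4157, 0.108, 0.2573]
eef_rot: [0.657, 0.754, -0.001, -0.001]
ft_force: [0.8, -0.4, -0.1]
width: 0.0596
grip_force: 0.0
t 7.6 p [0.4163 0.1075 0.258 ] ytool [ 0.9909  0.1345 -0.0011] yawY 0.13489073621118197 z [-0.0011  0.0001 -1.    ] F [0.0459 0.4213 0.3354] w 0.05998976684071201 J [ 0.5717 -0.0982 -0.8583  1.88   -0.0769  1.3276 -0.1307]
shift [-0.4286  0.0012  0.1499]
```

View pics/both2.png

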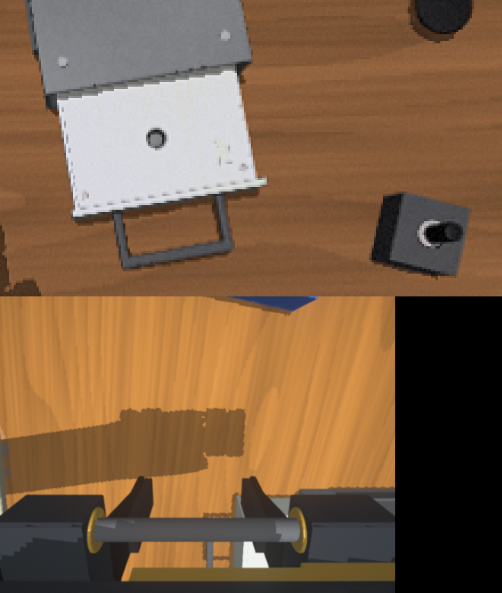

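I typed that move before reading the computed shift and had the x sign wrong, so the arm went left. It stayed at a clear height and touched nothing. It also left an unobstructed top view, with the hole at about (368.4,260.5).

Converted, -0.429 m is -17.16, 0.001 m is 0.04.

```bash
echo '[[-17.16, 0.04, 0, 0, 0.06], [-17.16, 0.04, 0, 0, 0.06], [-17.16, 0.04, 0, 0, 0.06], [-17.16, 0.04, 0, 0, 0.06], [-17.16, 0.04, 0, 0, 0.06], [-17.16, 0.04, 0, 0, 0.06], [-17.16, 0.04, 0, 0, 0.06], [-17.16, 0.04, 0, 0, 0.06], [-17.16, 0.04, 0, 0, 0.06], [-17.16, 0.04, 0, 0, 0.06], [-17.16, 0.04, 0, 0, 0.06]]' > path.dat && python3 jog.py path.dat; python3 st.py .475 -.317 .108
python3 - <<'E'
from h import *
c=dict(np.load("top2.npz"));g=cv2.cvtColor(c["img"],cv2.COLOR_RGB2GRAY)
b=blob((g<150).astype(np.uint8),360,252,377,269);m=cv2.moments(b);ctr=(m["m10"]/m["m00"],m["m01"]/m["m00"])
print(ctr,cv2.boundingRect(b),cast(c,[ctr],.07))
E
```

```text
time: 8.7
ee_pos: [0.4749, -0.3172, 0.2577]
eef_rot: [0.658, 0.753, 0.0, -0.001]
ft_force: [-0.1, 0.9, 0.8]
width: 0.0599
grip_force: 0.0
t 8.7 p [ 0.4749 -0.3172  0.2577] ytool [ 0.991   0.1338 -0.0009] yawY 0.1341781089677779 z [-0.0011  0.0012 -1.    ] F [-0.1372  0.8867  0.833 ] w 0.0599185538804632 J [ 0.8906  0.2406 -0.4497  1.5681  0.1056  1.3587  0.5639]
shift [0.     0.0002 0.1497]
(368.0686274509804, 260.3137254901961) (364, 256, 9, 10) [[ 0.56499073 -0.08295658  0.07      ]]
```

Converted, 0.15 m is 6, 0.145 m is 5.8.

```bash
echo '[[0, 0, 1.6, 0, 0.06], [0, 0, 3.2, 0, 0.06], [0, 0, 4.4, 0, 0.06], [0, 0, 5.2, 0, 0.06], [0, 0, 5.8, 0, 0.06], [0, 0, 6, 0, 0.06], [0, 0, 6, 0, 0.03], [0, 0, 6, 0, 0.0], [0, 0, 6, 0, 0.0], [0, 0, 6, 0, 0.0], [0, 0, 6, 0, 0.0], [0, 0, 6, 0, 0.0]]' > path.dat && python3 jog.py path.dat 40; echo '[[0, 0, 0, 0, 0], [0, 0, 0, 0, 0], [0, 0, 0, 0, 0]]' > path.dat && python3 jog.py path.dat; python3 st.py
```

```text
time: 9.9
ee_pos: [0.4758, -0.316, 0.1088]
eef_rot: [0.657, 0.754, -0.0, 0.0]
ft_force: [-0.1, 0.0, 0.7]
width: 0.0199
grip_force: 0.3
time: 10.2
ee_pos: [0.4753, -0.3161, 0.1086]
eef_rot: [0.657, 0.754, -0.0, -0.0]
ft_force: [-5.2, 0.3, 3.8]
width: 0.0153
grip_force: 40.0
t 10.2 p [ 0.4753 -0.3161  0.1086] ytool [ 0.9907  0.1362 -0.0008] yawY 0.136604729749439 z [-0.0008 -0.0001 -1.    ] F [-5.1885  0.2998  3.8113] w 0.015274369237722005 J [ 0.8715  0.365  -0.4361  1.7443  0.1732  1.0709  0.5136]
```

```bash
echo '[[0, 0, -0.6, 0, 0], [0, 0, -1.6, 0, 0], [0, 0, -3, 0, 0], [0, 0, -4.4, 0, 0], [0, 0, -5.2, 0, 0], [0, 0, -5.2, 0, 0]]' > path.dat && python3 jog.py path.dat; python3 st.py .5638 -.083 .235
python3 - <<'E'
from bench import r, optics
import cv2,numpy as np
o=[]
for n in ("top","scene"):
    c=optics.camera(n); np.savez(f"{n}3.npz",**c); o.append(c["img"])
cv2.imwrite("pics/s3.png",cv2.resize(o[1][100:320,60:340],None,fx=2.5,fy=2.5)[:,:,::-1])
E
```

```text
time: 10.8
ee_pos: [0.4777, -0.3163, 0.2431]
eef_rot: [0.657, 0.754, 0.001, 0.003]
ft_force: [0.5, 0.2, -0.2]
width: 0.0153
grip_force: 40.0
t 10.8 p [ 0.4777 -0.3163  0.2431] ytool [0.9905 0.1372 0.0055] yawY 0.1376080271488894 z [ 0.006  -0.0036 -1.    ] F [ 0.4992  0.1657 -0.2201] w 0.015342042642636312 J [ 0.8895  0.2467 -0.4527  1.5922  0.1111  1.3211  0.5596]
shift [0.2193 0.1173 0.0077]
```

View pics/s3.png

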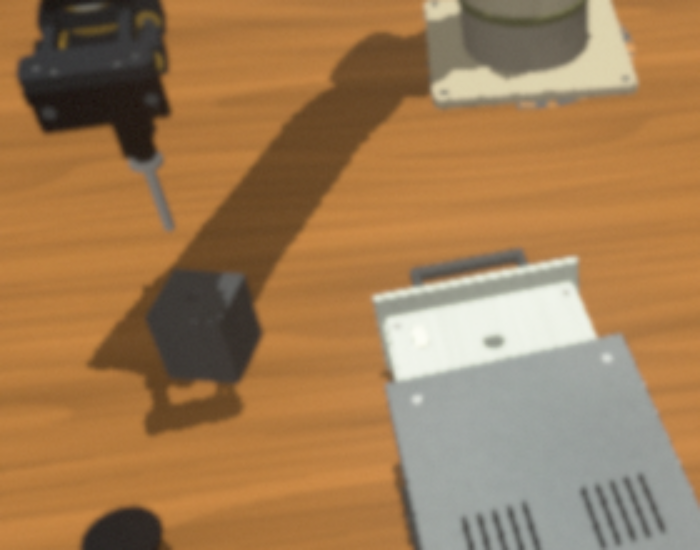

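The scene view shows the stylus held below the gripper, with its tip at about (128,191) full-frame. I'll check the tip against the TCP and then move over the hole.

```bash
python3 - <<'E'
from h import *
np.set_printoptions(precision=4,suppress=True)
c=dict(np.load("scene3.npz"))
print("tip",cast(c,[[128,191.3]],.1395),"collar",cast(c,[[60+144/2.5,100+160/2.5]],.2025))
E
python3 st.py .5638 -.083 .235
echo '[[2, 1.08, 0, 0, 0], [4, 2.16, 0, 0, 0], [5.6, 3, 0, 0, 0], [7.2, 3.84, 0, 0, 0], [8.4, 4.52, 0, 0, 0], [8.8, 4.68, 0, 0, 0], [8.8, 4.68, 0, 0, 0], [8.8, 4.68, 0, 0, 0]]' > path.dat && python3 jog.py path.dat; python3 st.py .5638 -.083 .2
python3 - <<'E'
from bench import r, optics
import cv2,numpy as np
c=optics.camera("scene"); np.savez("scene4.npz",**c)
cv2.imwrite("pics/s4.png",cv2.resize(c["img"][150:310,180:360],None,fx=3.5,fy=3.5,interpolation=cv2.INTER_CUBIC)[:,:,::-1])
E
```

```text
tip [[ 0.4725 -0.3171  0.1395]] collar [[ 0.4719 -0.3182  0.2025]]
t 10.9 p [ 0.4761 -0.3158  0.2391] ytool [0.9906 0.1369 0.0012] yawY 0.13734865491312798 z [ 0.0013 -0.0006 -1.    ] F [ 0.0659 -0.0817 -1.3066] w 0.015125195814653363 J [ 0.8894  0.2496 -0.4521  1.5971  0.1117  1.3192  0.5592]
shift [0.2186 0.1187 0.0041]
time: 11.7
ee_pos: [0.5611, -0.0835, 0.2378]
eef_rot: [0.658, 0.753, -0.001, -0.0]
ft_force: [-0.2, -1.1, -0.3]
width: 0.0154
grip_force: 40.0
t 11.7 p [ 0.5611 -0.0835  0.2378] ytool [ 0.9908  0.1353 -0.0014] yawY 0.13576134038926113 z [-0.0014 -0.0005 -1.    ] F [-0.2226 -1.0632 -0.2566] w 0.015407962182580115 J [ 0.5757  0.2651 -0.6017  1.6008  0.154   1.3248  0.0882]
shift [0.0001 0.0028 0.0377]
```

View pics/s4.png

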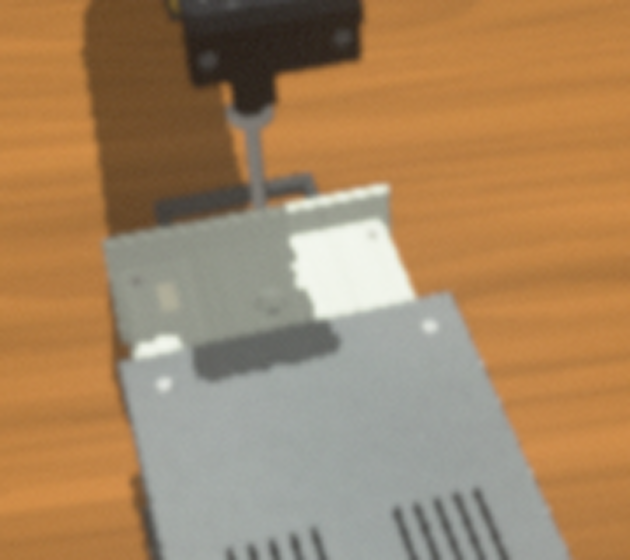

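The stylus is upright above the tray, with its tip at about (253.7,209.1) and the shaded hole at about (257.4,235.4).

Run:
```python
from h import *
np.set_printoptions(precision=4,suppress=True)
c=dict(np.load("scene4.npz"))
print("tip",cast(c,[[180+258/3.5,150+207/3.5]],.139),"hole",cast(c,[[180+271/3.5,150+299/3.5]],.07))
g=c["img"][225:246,246:270].mean(2).astype(int);print(g)
c=dict(np.load("scene3.npz"));print(cast(c,[[60+493/2.5,100+341/2.5]],.07))
```

```text
tip [[ 0.5613 -0.0836  0.139 ]] hole [[ 0.5614 -0.0817  0.07  ]]
[[146 146 146 145 146 147 146 146 145 147 146 145 145 145 147 150 164 193
  221 235 241 242 241 240]
 [147 146 145 146 147 148 147 147 144 144 147 145 145 145 148 150 163 195
  224 236 240 241 241 240]
 [145 146 146 144 145 146 147 146 147 147 146 145 145 146 147 146 157 175
  210 232 240 241 241 240]
 [146 146 145 147 145 147 145 147 145 145 146 146 145 145 146 149 150 161
  195 229 239 241 241 240]
 [146 147 147 146 147 147 147 147 146 146 147 144 145 146 146 147 150 161
  198 229 239 240 241 240]
 [147 148 145 145 146 147 146 148 147 146 147 145 146 145 145 147 149 162
  200 229 237 240 241 241]
 [147 145 146 146 145 146 147 148 146 146 148 148 148 145 147 146 149 159
  189 219 230 234 238 240]
 [146 147 147 145 146 146 147 147 148 150 151 153 151 150 148 146 147 153
  167 190 199 215 233 239]
 [147 146 145 146 147 146 144 146 149 152 153 155 153 151 149 147 147 148
  150 158 164 187 224 236]
 [145 148 146 146 146 146 146 145 146 149 151 151 151 148 148 146 145 145
  148 148 150 167 205 232]
 [145 146 146 146 145 146
[... 414 characters left out ...]
44 142 135 130 131 135 141 143 143 144
  144 146 146 143 151 179]
 [143 147 146 146 146 144 146 146 145 144 140 140 139 141 142 142 144 143
  143 145 144 139 143 164]
 [144 146 147 145 144 145 144 145 147 148 144 145 145 143 141 140 140 138
  137 138 136 129 129 138]
 [145 145 146 146 146 145 145 143 146 146 145 143 141 137 136 136 128 124
  124 122 120 114 110 111]
 [143 145 145 145 144 145 142 141 140 139 137 133 128 124 121 117 112 108
  109 108 105 102  99 102]
 [143 142 140 139 140 138 135 128 126 126 123 118 112 107 108 106 102 100
   99  99 101  98 101 101]
 [136 133 129 126 124 123 120 113 110 109 105 105 102 100 100 102 100 100
   98 100  98 100  98  99]]
[[ 0.5641 -0.0824  0.07  ]]
```

Converted, 0.0023 m is 0.092, 0.0005 m is 0.02.

```bash
echo '[[0.02, 0.092, 0.4, 0, 0], [0.02, 0.092, 1, 0, 0], [0.02, 0.092, 1.6, 0, 0], [0.02, 0.092, 2, 0, 0], [0.02, 0.092, 2.08, 0, 0], [0.02, 0.092, 2.08, 0, 0], [0.02, 0.092, 2.08, 0, 0]]' > path.dat && python3 jog.py path.dat >/dev/null; python3 st.py .5633 -.0827 .1566
python3 - <<'E'
from bench import r, optics
import cv2,numpy as np
c=optics.camera("scene"); np.savez("scene5.npz",**c)
cv2.imwrite("pics/s5.png",cv2.resize(c["img"][180:270,205:310],None,fx=6,fy=6,interpolation=cv2.INTER_CUBIC)[:,:,::-1])
E
```

```text
t 12.45 p [ 0.5642 -0.0811  0.187 ] ytool [0.9906 0.1367 0.0008] yawY 0.13709574478036013 z [ 0.0008 -0.0001 -1.    ] F [0.2534 0.3867 0.1666] w 0.014750270456437687 J [ 0.5643  0.3082 -0.5976  1.6616  0.1824  1.2271  0.0641]
shift [-0.0014 -0.0011  0.0304]
```

View pics/s5.png

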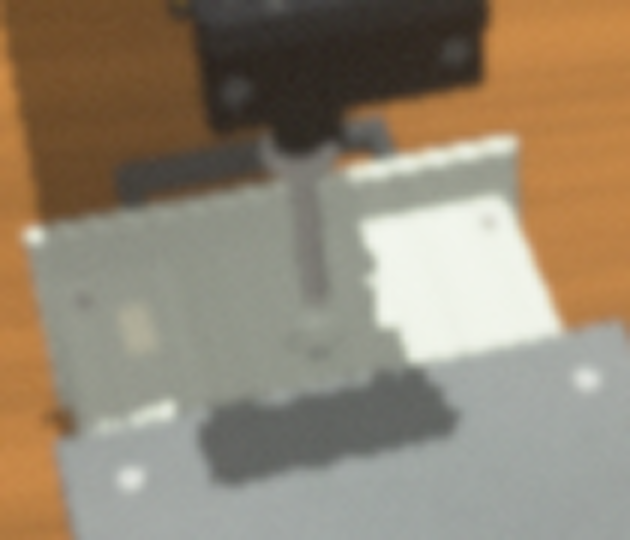

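The tip is at about (257.8,230.5), directly above the hole at about (257.2,235.7).

```bash
python3 - <<'E'
from h import *
np.set_printoptions(precision=4,suppress=True)
c=dict(np.load("scene5.npz"))
t=cast(c,[[205+317/6,180+302/6]],.0884)[0];h=cast(c,[[205+313/6,180+334/6]],.07)[0];print(t,h,h-t)
E
python3 st.py .5635 -.0823 .165
```

```text
[ 0.5664 -0.08    0.0884] [ 0.562  -0.0823  0.07  ] [-0.0044 -0.0022 -0.0184]
t 12.5 p [ 0.5642 -0.0811  0.1872] ytool [0.9906 0.1366 0.001 ] yawY 0.13704980883385895 z [ 0.0011 -0.0002 -1.    ] F [-0.2384  0.5054 -0.6941] w 0.015133287254592995 J [ 0.5643  0.3081 -0.5976  1.6615  0.1825  1.2272  0.0641]
shift [-0.001  -0.0009  0.0222]
```

```bash
echo '[[-0.06, -0.076, 0, 0, 0], [-0.06, -0.076, 0.24, 0, 0], [-0.06, -0.076, 0.48, 0, 0], [-0.06, -0.076, 0.68, 0, 0], [-0.06, -0.076, 0.68, 0, 0]]' > path.dat && python3 jog.py path.dat|grep -E "pos|ft_"; echo '[[0, 0, 0.16, 0, 0], [0, 0, 0.28, 0, 0], [0, 0, 0.28, 0, 0]]' > path.dat && python3 jog.py path.dat|grep -E "pos|ft_";  python3 st.py .5630 -.0827 .1516
```

```text
ee_pos: [0.5616, -0.0829, 0.1684]
ft_force: [-0.4, 0.5, -1.2]
ee_pos: [0.562, -0.0829, 0.1621]
ft_force: [-0.1, -0.3, -0.6]
t 13.3 p [ 0.562  -0.0829  0.1621] ytool [ 0.9906  0.1366 -0.0006] yawY 0.13705922726659592 z [-0.0006  0.0001 -1.    ] F [-0.0609 -0.261  -0.6369] w 0.015100724759352153 J [ 0.5633  0.3277 -0.5926  1.6938  0.1955  1.1804  0.0574]
shift [0.     0.0011 0.0105]
```

Converted, 0.004 m is 0.16, 0.002 m is 0.08.

```bash
echo '[[0, 0, 0.08, 0, 0], [0, 0, 0.16, 0, 0], [0, 0, 0.16, 0, 0]]' > path.dat && python3 jog.py path.dat|grep -E "pos|ft_"; echo '[[0, 0, 0.08, 0, 0], [0, 0, 0.16, 0, 0], [0, 0, 0.16, 0, 0]]' > path.dat && python3 jog.py path.dat|grep -E "pos|ft_"; echo '[[0, 0, 0.04, 0, 0], [0, 0, 0.08, 0, 0], [0, 0, 0.08, 0, 0]]' > path.dat && python3 jog.py path.dat|grep -E "pos|ft_"; echo '[[0, 0, 0.04, 0, 0], [0, 0, 0.04, 0, 0], [0, 0, 0.04, 0, 0]]' > path.dat && python3 jog.py path.dat|grep -E "pos|ft_"
```

```text
ee_pos: [0.5621, -0.0829, 0.1583]
ft_force: [0.9, 0.1, 0.2]
ee_pos: [0.5623, -0.0829, 0.1546]
ft_force: [-0.8, 0.1, 1.7]
ee_pos: [0.5623, -0.0829, 0.1526]
ft_force: [0.1, -0.7, 2.9]
ee_pos: [0.5623, -0.0829, 0.1517]
ft_force: [0.1, 0.0, 4.3]
```

Forces follow the button's spring curve. I'll press on until it hits the hard stop.

Converted, 0.001 m is 0.04.

```bash
echo '[[0, 0, 0.04, 0, 0], [0, 0, 0.04, 0, 0], [0, 0, 0.04, 0, 0]]' > path.dat && python3 jog.py path.dat|grep -E "pos|ft_"; echo '[[0, 0, 0.04, 0, 0], [0, 0, 0.04, 0, 0], [0, 0, 0.04, 0, 0]]' > path.dat && python3 jog.py path.dat|grep -E "pos|ft_"
```

```text
ee_pos: [0.5625, -0.0829, 0.1513]
ft_force: [-1.5, 0.0, 8.6]
ee_pos: [0.5631, -0.0828, 0.1511]
ft_force: [-1.0, 0.5, 14.1]
```

The button is at its hard stop at about 14 N. A slight outward bias of the tool will make sure the tray sits against its stop.

Converted, -0.002 m is -0.08, -0.001 m is -0.04.

```bash
echo '[[0, -0.04, 0, 0, 0], [0, -0.08, 0, 0, 0], [0, -0.08, 0, 0, 0], [0, -0.08, 0, 0, 0]]' > path.dat && python3 jog.py path.dat|grep -E "pos|ft_|grip"
python3 - <<'E'
from bench import r, optics
import cv2,numpy as np
c=optics.camera("scene"); np.savez("scene6.npz",**c)
a=np.load("scene3.npz")["img"]
cv2.imwrite("pics/s6.png",cv2.resize(np.hstack([a[185:300,200:330],c["img"][185:300,200:330]]),None,fx=3,fy=3,interpolation=cv2.INTER_CUBIC)[:,:,::-1])
E
python3 st.py
```

```text
ee_pos: [0.5618, -0.083, 0.1512]
ft_force: [0.9, 0.1, 11.5]
grip_force: 40.0
t 15.55 p [ 0.5618 -0.083   0.1512] ytool [0.9906 0.1367 0.004 ] yawY 0.13716962312106465 z [ 0.0041 -0.0003 -1.    ] F [ 1.2176  0.2107 11.6779] w 0.0158413319573886 J [ 0.5627  0.3348 -0.5911  1.7097  0.2019  1.1542  0.053 ]
```

View pics/s6.png

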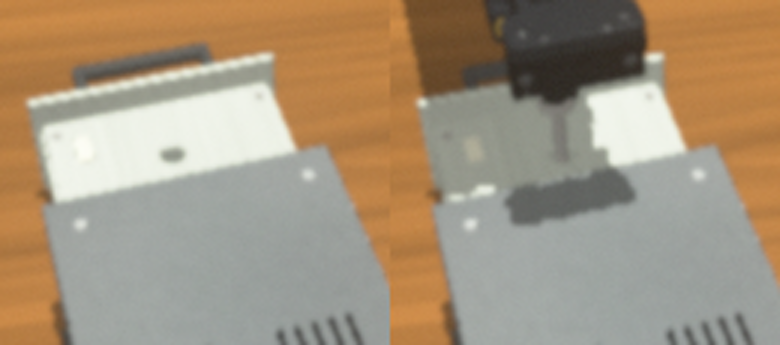

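The panel edge sits at the same pixel in both views (left corner at (28,102) in each half), so the tray is still out. The rod is in the hole with the button down at 11.5 N.

```bash
python3 -c "
from bench import r, optics
print(r.close_job())"
```

```text
the job is handed in; nothing more can be done
None
```

The job is handed in at about 15.6 s: the tray is out at its stop (within about 0.5 mm), and the gripped stylus holds the button at its hard stop with about 11.5 N; the bin and loose parts were not touched.

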